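# Seat the drilling template and hold the clamp plunger in its third notch

### The arm

A 6-joint arm with a two-finger parallel gripper is mounted at the origin on a cart in front of the work surface, level with it; the furniture and walls round the work are solid. World frame = base frame: x ahead of the robot, y to its left, z up, the work surface at z = 0. Lengths are in m, angles in rad, forces in N, time in s.
With the tool pointing down it reaches from about 0.35 to 0.775 m from the base axis. Payload 5.5 kg.
Tool frame: the origin (TCP) lies between the finger pads, 19 mm behind the fingertips; this is the grasp point; z points along the fingers, y is the line along which they close (so a half turn about z gives the same grasp; the last joint's range is limited). The gripper opens to 85 mm and grips with 20 to 120 N. Pads are 22 mm wide; open, the fingers measure 114 mm over their backs; the gripper's body (76 mm by 85 mm) begins 54 mm behind the grasp point. The pads swing forward as they close: fully open they stand 13 mm farther back than shut.
Start: joints at [1.019, 0.313, 0.046, 1.304, 0, 1.431], TCP at [0.23, 0.527, 0.25] pointing down, gripper open.
Joint ranges: [-2.76, 2.76], [-0.86, 1.69], [-1.03, 1.26], [-2.2, 2.34], [-1.47, 1.5], [-3.14, 3.14]. Speed limits (rad/s): [2.57, 2.57, 3.14, 3.14, 3.14, 3.14].

### API

Orientations are given as a unit quaternion [w, x, y, z].
In Python, from workcell import get_state, read_camera, hand_in gives the robot as it stands.
- The arm moves only by the tool send_rows, never from a script. Its argument "increments" is a list of rows, each an object of numbers: "dx", "dy", "dz": the shift along the world's x, y, z in units of 25 mm (1.0 is 25 mm); "roll": the turn about the world's z in units of 8 degrees (1.0 is 8 degrees); "claw": the opening, from -1 (shut) to 1 (fully open). In form: [{"dx": .., "dy": .., "dz": .., "roll": .., "claw": ..}, ...]. A call has exactly 5 rows; each row is the pose to reach, as a shift and turn from the pose commanded when the call began; what a row does not reach only later rows make up. A row lasts 1/8 s, in which the tool goes at most 62.5 mm and 10.7 degrees, less where a joint would pass 70% of its speed; a pose out of reach is approached as far as the arm can. A call with a gripper value outside its range is refused whole. The fingers move at their own pace and stop on an object; "grip_force" is the grip in N (left out, the last holds). Time passes only in rows, so rows that repeat a pose let the fingers close, or fill a call up. It gives the time, the measured TCP pose, the force, the opening and the grip force at its end, in the units of the state.
- get_state(): the state, without advancing time (a new reading comes with each control period).
- read_camera(name): name is "scene" or "top" or "wrist"; returns a dict with "image" (400x640x3 uint8, blue, green, red), "fx", "fy", "cx", "cy" (pixels), "world_to_cam" (4x4, takes a point from world to camera coordinates). Camera axes: x right, y up, looking along -z (the intrinsics and any distortion apply to the point x, -y, -z); pixel columns grow to the right and rows downward; lengths in m; the calibration is good to about 2 mm. A picture is of the moment at which its call begins. There is no depth.
- hand_in(): hands the job in; it is judged then, once.
The state is a dict: "clock": time; "joint_pos": joint angles; "qvel": joint speeds; "tau": joint torques, N m; "tcp_pos": TCP position; "orientation": TCP orientation; "wrist_force": force on the tool from outside, world axes, zero at the start; "ft_torque": the same for the moment, N m; "finger_gap": finger opening in m; "grip_force": force on a finger pad.
Only numpy, scipy, OpenCV 4.12 (cv2) and the standard library are available. Lean on these libraries where they do the work, as an engineer would, in place of code of your own. Each camera call takes 0.05 s, during which the arm holds its last target. There are 200 camera calls.

### The job

Pick up the metal drilling template by its black grip bar, lower it (do not drop it) over the two locating pins of the drilling jig until it rests flush on the oak, and let go of it. Then press the jig's red spring-return knob straight down past its first two notches into the third, so that the orange clamp pad bears on the end of the template, and keep holding it down there: the program finishes while still holding the knob. Leave the other things on the bench where they are.

Things in the scene. Friction and masses are not known exactly. Their poses are not given: they have to be found in the camera images.
- jig: fixed drilling jig: plywood base 110 (x) x 250 (y) x 16 mm, on it an oak board 64 x 146 mm, top 30 mm above the bench. Origin on the bench under the middle, z up. Two steel pins, 10 mm diameter, stand 14 mm above the oak (upper 6 mm taper to 4 mm), at jig x = 0, y = -100 and 0 mm. At y = +85 mm a blue clamp housing 52 x 46 mm, 63 mm high over the bench, red knob above it
- jig_seat (a point): point on top of the oak board midway between the two pins (30 mm above the bench); axes as the jig's, so the pins are at its y = -50 and +50 mm
- template: loose aluminium plate 60 (x) x 140 (y) x 8 mm, 0.2 to 0.45 kg. Origin: centre of its underside, z up. Two 12.2 mm through holes at x = 0, y = -50 and +50 mm. Mid-top an upright black grip bar 46 (x) x 12 (y) mm, top 42 mm above the underside: grip across its 12 mm, TCP 36 mm above the underside. Seated, its origin is at jig_seat, y along the jig's y; both half-turn ways are equal
- knob_top (a point): centre of the flat top of the round red mushroom knob (40 mm diameter, 12 mm thick, on a vertical steel plunger over the blue housing), 100 mm above the bench at rest; moves down with the knob
- knob (a joint): how far the knob is pressed straight down, m: 0 at rest, notches felt at 0.008, 0.016 and 0.024, firm stop at 0.026. A spring pushes it back up from anywhere: 8 N at rest, 13 N at the third notch, up to 2 N more or less between notches, 2 N more from the clamp pad; about 16 N at most to get there
- pad: orange sprung clamp pad 34 (x) x 8 (y) x 14 mm beside the blue housing; moves half the knob's travel along the jig's -y; at rest 8.5 mm from the seated template's end, meets it after about 17 mm of knob travel, bears on it with 2 to 4 N at the third notch
- panel_corner (a point): right end of the top edge of the upright white board at the left, a fixed obstacle 350 mm high over the bench that runs from here to the left (+y) and slopes from here down towards the robot; pass above it or to its right
- clamp_bar (a point): middle of the fixed grey clamp bar, 37 mm high and 10 mm thick, that runs along y over the whole bench behind the work; keep gripper and wrist on the robot's side of it
- screw_jar: white jar with red lid, 65 mm wide, 79 mm tall; a bystander, leave it (origin at the centre of its underside)
- chisel_24: chisel with a wooden handle, 263 mm long, lying at the back; a bystander, leave it (origin at the centre of its underside)
- carpenter_pencil: red flat pencil, 178 mm long, lying at the back; a bystander, leave it (origin at the centre of its underside)
- sand_block: brown cork sanding block, 62 x 113 x 28 mm; a bystander, leave it (origin at the centre of its underside)

How it is judged:
By the outcome, as a careful person would: the job done as asked, in the order asked, and still so for the second after the job is handed in, while the arm keeps its last pose, push and grip.
It also fails if it takes over 58 s, if anything falls off the work surface, if the arm or the gripper's body presses on something with over 40 N, if the wrist force passes 120 N, or if a joint passes its speed limit or range.

## Working session

There is one attempt and no reset: what is moved stays moved. The work goes in short steps, Python scripts to look and compute and a tool call to move; the robot and the scene stay as the last step left them, time stands still between calls to the robot, and variables do not carry over. Pictures are saved under pics/ and viewed, at most 12 in all, crops included, and the job is handed in when it is done.

Besides the shell and the picture viewer there is one more tool, called after "Call:" as name(argument=value, ...), one argument or row to a line, values as JSON. send_rows: Moves the arm, as the interface text tells. Its arguments: {"type":"object","properties":{"increments":{"type":"array","items":{"type":"object","properties":{"dx":{"type":"number"},"dy":{"type":"number"},"dz":{"type":"number"},"roll":{"type":"number"},"claw":{"type":"number"}}}},"grip_force":{"type":"number"}},"required":["increments"]}

```bash
ls; mkdir -p pics; python3 - <<'E'
from workcell import *
import cv2,numpy as np
print(get_state())
for n in("scene","top"):
    c=read_camera(n); cv2.imwrite(f"pics/{n}0.png",c["image"]); print(n,{k:v for k,v in c.items() if k!="image"})
E
```

```text
pics
{'clock': 0.0, 'joint_pos': array([1.01940306e+00, 3.14031855e-01, 4.49880292e-02, 1.30359448e+00,
       1.62488993e-05, 1.43119141e+00]), 'qvel': array([ 0.00070302, -0.00080737,  0.00046633, -0.00038675,  0.00013451,
        0.00012687]), 'tau': array([ 2.73417005e-03, -4.80625248e+01,  2.98534387e+01,  1.92611315e-02,
       -1.44227506e-04, -9.44354696e-06]), 'tcp_pos': array([0.22990187, 0.52652674, 0.24909464]), 'orientation': array([-3.19552396e-04,  2.04442450e-01,  9.78878152e-01, -8.63813373e-04]), 'wrist_force': array([ 0.18856272,  0.51528214, -0.36644966]), 'ft_torque': array([0.05637951, 0.01840228, 0.0145456 ]), 'grip_force': 0.0, 'finger_gap': 0.08539495880686382}
scene {'fx': 415.01374280910096, 'fy': 415.01374280910096, 'cx': 311.71019203241383, 'cy': 203.85192899908824, 'world_to_cam': array([[ 0.79353926, -0.60846311,  0.00825224, -0.42428281],
       [ 0.36632524,  0.48849109,  0.79194841, -0.35366143],
       [-0.48590253, -0.62541914,  0.61053225, -1.31887369],
       [ 0.        ,  0.        ,  0.        ,  1.        ]])}
top {'fx': 475.3545561864539, 'fy': 475.3545561864539, 'cx': 320.06047017473446, 'cy': 198.80069376288037, 'world_to_cam': array([[ 0.01221606, -0.99983259,  0.013622  , -0.04735979],
       [ 0.98806328,  0.01416217,  0.15339615, -0.55663864],
       [-0.15356339,  0.0115855 ,  0.98807088, -1.90196646],
       [ 0.        ,  0.        ,  0.        ,  1.        ]])}
```

View pics/scene0.png

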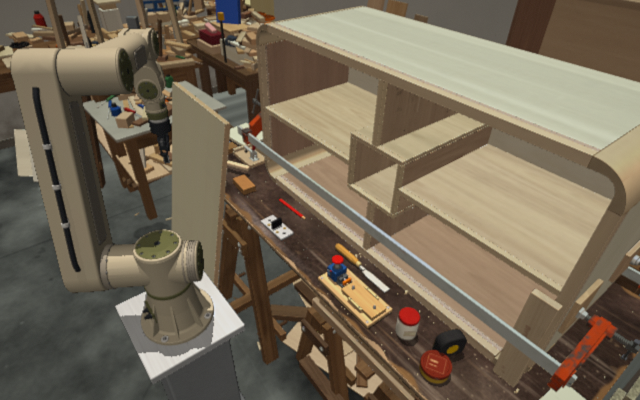

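View pics/top0.png

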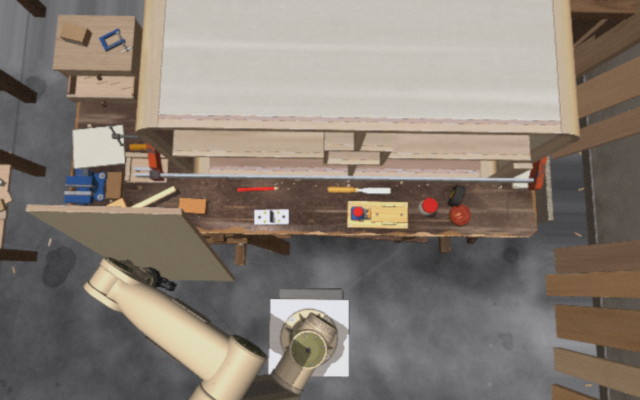

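The scene view shows the template at about (276,226), the jig at (355,295) with its knob at (337,261), and the panel's top edge running from (178,82) to (228,125). In the top view the template is at (271,216), the jig at (378,214), the knob at (358,211), and the panel's candidate corners are (185,212) and (232,280).

```bash
cat > h.py <<'E'
from workcell import *
import cv2,numpy as np
def ray(c,p):
    W=c["world_to_cam"];R=W[:3,:3];o=-R.T@W[:3,3]
    d=R.T@np.array([(p[0]-c["cx"])/c["fx"],-(p[1]-c["cy"])/c["fy"],-1]);return o,d/np.linalg.norm(d)
def plane(c,p,z):
    o,d=ray(c,p);return o+d*(z-o[2])/d[2]
def tri(c1,p1,c2,p2):
    o1,d1=ray(c1,p1);o2,d2=ray(c2,p2)
    s=np.linalg.lstsq(np.c_[d1,-d2],o2-o1,rcond=None)[0]
    a=o1+s[0]*d1;b=o2+s[1]*d2;return (a+b)/2,np.linalg.norm(a-b)
def proj(c,P):
    q=c["world_to_cam"]@np.r_[P,1];return np.array([c["cx"]+c["fx"]*q[0]/-q[2],c["cy"]-c["fy"]*q[1]/-q[2]])
def blobs(m,amin=8):
    n,l,s,ce=cv2.connectedComponentsWithStats(m.astype(np.uint8));return [(s[i],ce[i]) for i in range(1,n) if s[i,4]>=amin],l
E
python3 - <<'E'
from h import *
np.set_printoptions(precision=4,suppress=True)
s=read_camera("scene");t=read_camera("top")
for q in[(185,212),(232,280),(30,207)]:
    for p in[(228,125),(178,82)]: print(p,q,*tri(s,p,t,q))
im=t["image"];hsv=cv2.cvtColor(im,cv2.COLOR_BGR2HSV);H,S,V=[hsv[...,i].astype(int) for i in range(3)]
crop=lambda x0,y0,x1,y1:cv2.resize(im[y0:y1,x0:x1],None,fx=4,fy=4,interpolation=cv2.INTER_NEAREST)
cv2.imwrite("pics/crop1.png",cv2.resize(im[190:240,240:420],None,fx=4.4,fy=4.4,interpolation=cv2.INTER_CUBIC))
print("tmpl-ish",plane(t,(271,216),.008),"jig",plane(t,(378,214),.03),"knob",tri(s,(337,258),t,(358,211)))
print("bar",plane(t,(350,179),.037))
E
```

```text
(228, 125) (185, 212) [0.4547 0.423  0.3563] 0.004280853358664618
(178, 82) (185, 212) [0.359  0.3872 0.5697] 0.1500120032465083
(228, 125) (232, 280) [0.2845 0.2016 0.4986] 0.1160603068511653
(178, 82) (232, 280) [0.227  0.2083 0.6455] 0.018928584710915266
(228, 125) (30, 207) [0.6047 1.0347 0.0795] 0.25056194016949856
(178, 82) (30, 207) [0.4698 0.943  0.3587] 0.00825392249741977
tmpl-ish [0.4878 0.1618 0.008 ] jig [ 0.4995 -0.2789  0.03  ] knob (array([ 0.4987, -0.1881,  0.1052]), np.float64(0.005490981701095179))
bar [ 0.6428 -0.1629  0.037 ]
```

View pics/crop1.png

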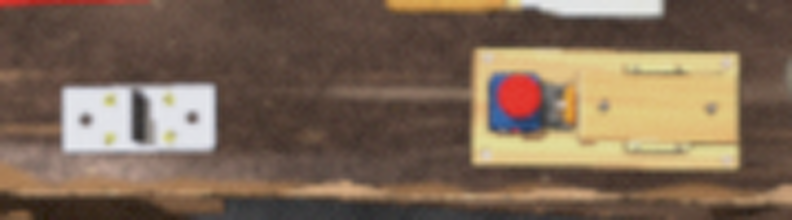

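The top crop shows the template plate with crop corners (62,88)-(216,150), holes at (86,119) and (192,117), and the grip bar across it at about x=140. On the jig, the knob is at (520,97), the pins at (604,105) and (711,107), and the base spans (472,48)-(740,167). I'll check the panel's shape next.

```bash
python3 - <<'E'
from h import *
np.set_printoptions(precision=4,suppress=True)
s=read_camera("scene");t=read_camera("top")
a=cv2.resize(s["image"][60:310,140:270],None,fx=2.3,fy=2.3,interpolation=cv2.INTER_CUBIC)
b=cv2.resize(t["image"][190:390,20:260],None,fx=2,fy=2,interpolation=cv2.INTER_CUBIC)
o=np.zeros((575,790,3),np.uint8);o[:a.shape[0],:a.shape[1]]=a;o[:b.shape[0],305:305+b.shape[1]]=b
cv2.imwrite("pics/panel.png",o)
for P in[(.23,.527,.25),(.455,.423,.356),(.455,.94,.356),(.455,.423,0)]: print(P,proj(s,P),proj(t,P))
for z in(0,.1,.2,.3,-.2,-.4):print(z,plane(t,(232,280),z))
m=cv2.cvtColor(t["image"],cv2.COLOR_BGR2HSV)
E
```

```text
(0.23, 0.527, 0.25) [167.0471 155.8305] [159.7267 278.8387]
(0.455, 0.423, 0.356) [228.6468 124.9938] [184.7157 212.477 ]
(0.455, 0.94, 0.356) [174.3704  83.4793] [ 31.5162 210.3651]
(0.455, 0.423, 0) [237.9759 199.3331] [207.7479 223.2288]
0 [0.2247 0.3135 0.    ]
0.1 [0.2264 0.2967 0.1   ]
0.2 [0.2282 0.2798 0.2   ]
0.3 [0.2299 0.263  0.3   ]
-0.2 [ 0.2213  0.3472 -0.2   ]
-0.4 [ 0.2178  0.3809 -0.4   ]
```

View pics/panel.png

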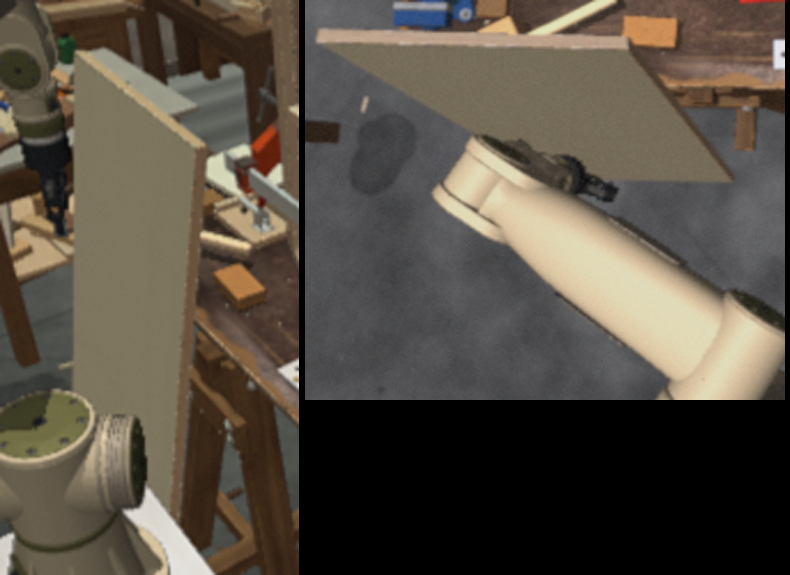

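The board leans: its foot is near x≈0.22 below the bench, its top edge is at x≈0.455 and z≈0.356, and it lies at y>0.42. The arm is on the robot's side of it, so I'll move right (-y) first, then forward to the template at about (0.488, 0.162).

Call:
send_rows(
  increments=[
    {"dx": 0, "dy": -2, "dz": 0, "roll": 0.6, "claw": 1},
    {"dx": 0, "dy": -4, "dz": 0, "roll": 1.2, "claw": 1},
    {"dx": 0, "dy": -6, "dz": 0, "roll": 1.8, "claw": 1},
    {"dx": 0.8, "dy": -8, "dz": 0, "roll": 2.4, "claw": 1},
    {"dx": 2, "dy": -10, "dz": 0, "roll": 2.95, "claw": 1},
  ],
)

```text
clock: 0.92
tcp_pos: [0.2799, 0.2756, 0.2503]
orientation: [0.0, -0.002, 1.0, 0.0]
wrist_force: [0.4, 0.5, 0.6]
finger_gap: 0.0853
grip_force: 0.0
```

Call:
send_rows(
  increments=[
    {"dx": 1.8, "dy": -1, "dz": 0, "roll": 0, "claw": 1},
    {"dx": 3.6, "dy": -2, "dz": 0, "roll": 0, "claw": 1},
    {"dx": 5.4, "dy": -3, "dz": 0, "roll": 0, "claw": 1},
    {"dx": 7.2, "dy": -4, "dz": 0, "roll": 0, "claw": 1},
    {"dx": 8.4, "dy": -4.6, "dz": 0, "roll": 0, "claw": 1},
  ],
)

```text
clock: 1.55
tcp_pos: [0.4921, 0.1605, 0.2499]
orientation: [0.0, 0.001, 1.0, 0.0]
wrist_force: [0.1, -1.2, -0.0]
finger_gap: 0.0858
grip_force: 0.0
```

```bash
python3 - <<'E'
from h import *
np.set_printoptions(precision=4,suppress=True)
w=read_camera("wrist");cv2.imwrite("pics/w1.png",w["image"]);print(w["fx"],w["cx"],w["cy"],w["world_to_cam"])
t=get_state();print(t["tcp_pos"],t["orientation"])
E
```

```text
323.6668700474091 321.97610725961096 195.46042376642242 [[ 0.0016  1.     -0.0009 -0.1612]
 [-0.9453  0.0012 -0.3263  0.5078]
 [-0.3263  0.0014  0.9453 -0.2197]
 [ 0.      0.      0.      1.    ]]
[0.4954 0.1592 0.2495] [ 0.0015  0.0017  1.     -0.0005]
```

View pics/w1.png

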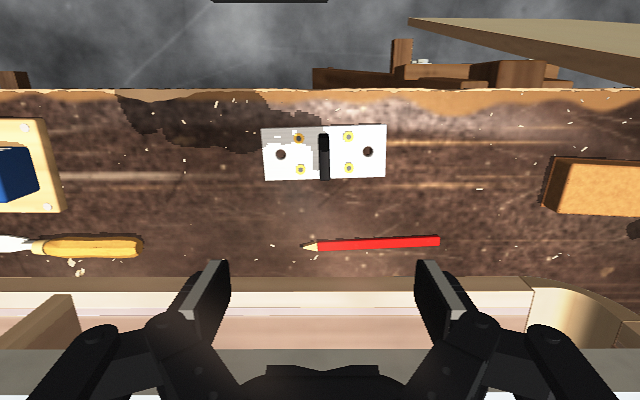

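The wrist view shows the template at (262..387, 124..181) with holes near (281,155) and (368,152) and the black bar at about (324,157). I'll measure it.

```bash
cat > tm.py <<'E'
from h import *
np.set_printoptions(precision=4,suppress=True)
w=read_camera("wrist");im=w["image"]
hsv=cv2.cvtColor(im,cv2.COLOR_BGR2HSV)
V=hsv[...,2].astype(int);S=hsv[...,1].astype(int)
m=((V>140)&(S<50)).astype(np.uint8);m[:110]=0;m[200:]=0;m[:,:250]=0;m[:,400:]=0
m=cv2.morphologyEx(m,cv2.MORPH_CLOSE,np.ones((17,17)))
m=cv2.morphologyEx(m,cv2.MORPH_OPEN,np.ones((9,9)))
c=max(cv2.findContours(m,0,2)[0],key=cv2.contourArea)
P=np.array([plane(w,p[0],.008)[:2] for p in c])
r=cv2.minAreaRect((P*1000).astype(np.float32));print("rect",r)
print(cv2.boundingRect(c))
H=[]
for x,y in((281,155),(368,152)):
    q=(V[y-9:y+10,x-9:x+10]<90);b,_=blobs(q,4);b=max(b,key=lambda b:b[0][4]);pc=b[1]+[x-9,y-9];print(b[0],pc);H.append(plane(w,pc,.006))
H=np.array(H);print(H,np.linalg.norm(H[0]-H[1]),"c",H.mean(0),"yaw",np.degrees(np.arctan2(*(H[1]-H[0])[:2])))
q=(V[120:195,305:345]<60);b,_=blobs(q,30)
for s,cc in b: print("bar",s,cc+[305,120])
E
python3 tm.py
```

```text
rect ((476.90460205078125, 162.25851440429688), (73.35440063476562, 141.31423950195312), 1.6955374479293823)
(262, 110, 126, 67)
[10  3  5  7 16] [284.3125 152.4375]
[ 6  0  9 10 46] [369.0217 147.6304]
[[0.4869 0.1157 0.006 ]
 [0.4816 0.2125 0.006 ]] 0.09701768124447575 c [0.4842 0.1641 0.006 ] yaw -3.111268012907081
bar [ 15  10  12  48 431] [324.8677 151.7448]
```

```bash
sed -i 's/<90);b,_=blobs(q,4)/<110);b,_=blobs(q,20)/; s/((281,155),(368,152))/((281,151),(368,148))/' tm.py; python3 tm.py; python3 - <<'E'
from h import *
w=read_camera("wrist");cv2.imwrite("pics/w2.png",cv2.resize(w["image"][105:195,245:405],None,fx=4.5,fy=4.5,interpolation=cv2.INTER_NEAREST))
E
```

```text
rect ((475.5732116699219, 162.18310546875), (76.06212615966797, 141.2996368408203), 1.7695379257202148)
(261, 110, 126, 70)
[ 5  7  9  9 66] [280.7879 153.2424]
[ 5  7  9  9 71] [367.9014 150.0986]
[[0.485  0.1128 0.006 ]
 [0.4816 0.2126 0.006 ]] 0.09984422355184999 c [0.4833 0.1627 0.006 ] yaw -1.913773538800767
bar [ 14  13  12  47 417] [323.7122 154.8106]
```

View pics/w2.png

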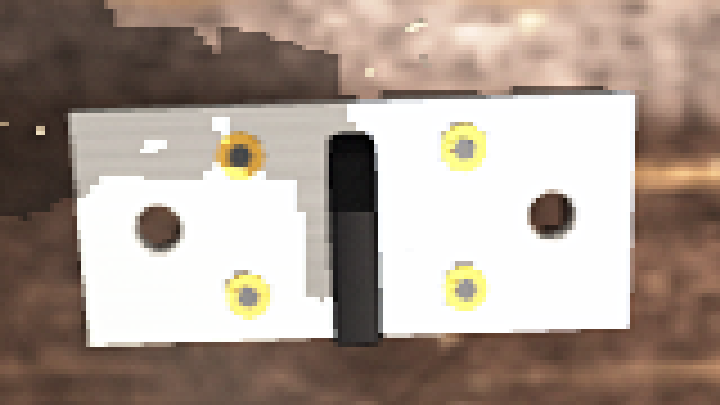

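The hole spacing comes out at 99.8 mm against 100 mm given. The template centre is (0.4833, 0.1627) and its yaw is +1.9°. I'll descend partway to check for tracking bias.

Call:
send_rows(
  increments=[
    {"dx": -0.1, "dy": 0, "dz": -1.5, "roll": 0.27, "claw": 1},
    {"dx": -0.3, "dy": 0.05, "dz": -3, "roll": 0.27, "claw": 0.4},
    {"dx": -0.35, "dy": 0.05, "dz": -5, "roll": 0.27, "claw": 0.2},
    {"dx": -0.35, "dy": 0.05, "dz": -6, "roll": 0.27, "claw": 0.0},
    {"dx": -0.35, "dy": 0.05, "dz": -6, "roll": 0.27, "claw": 0.0},
  ],
)

```text
clock: 2.38
tcp_pos: [0.4785, 0.1636, 0.0985]
orientation: [-0.002, -0.02, 1.0, -0.0]
wrist_force: [0.1, -0.5, -0.2]
finger_gap: 0.0427
grip_force: 0.0
```

```bash
cat > st.py <<'E'
from h import *
np.set_printoptions(precision=4,suppress=True)
read_camera("wrist");t=get_state();o=t["orientation"]
# tool y direction yaw
w,x,y,z=o;print(t["clock"],t["tcp_pos"],"yaw",np.degrees(np.arctan2(-2*(x*y-w*z),1-2*(x*x+z*z))),"F",t["wrist_force"],t["finger_gap"],t["grip_force"])
E
python3 st.py;python3 st.py
```

```text
2.425 [0.48   0.1637 0.1   ] yaw 2.2406711441122584 F [-0.1809 -0.1157  0.8355] 0.04287377989237612 0.0
2.475 [0.4813 0.1638 0.1011] yaw 2.2281008574181302 F [0.7515 0.6534 0.201 ] 0.04226469278825077 0.0
```

Call:
send_rows(
  increments=[
    {"dx": 0.08, "dy": -0.02, "dz": -1.2, "roll": -0.04, "claw": 0},
    {"dx": 0.08, "dy": -0.02, "dz": -2.2, "roll": -0.04, "claw": 0},
    {"dx": 0.08, "dy": -0.02, "dz": -2.55, "roll": -0.04, "claw": 0},
    {"dx": 0.08, "dy": -0.02, "dz": -2.55, "roll": -0.04, "claw": 0},
    {"dx": 0.08, "dy": -0.02, "dz": -2.55, "roll": -0.04, "claw": -0.4},
  ],
  grip_force=60,
)

```text
clock: 3.1
tcp_pos: [0.4845, 0.163, 0.0376]
orientation: [0.001, -0.016, 1.0, 0.0]
wrist_force: [0.1, 0.1, -0.4]
finger_gap: 0.0267
grip_force: 0.0
```

Call:
send_rows(
  increments=[
    {"dx": 0, "dy": 0, "dz": 0, "roll": 0, "claw": -1},
    {"dx": 0, "dy": 0, "dz": 0, "roll": 0, "claw": -1},
    {"dx": 0, "dy": 0, "dz": 0, "roll": 0, "claw": -1},
    {"dx": 0, "dy": 0, "dz": 0, "roll": 0, "claw": -1},
    {"dx": 0, "dy": 0, "dz": 0, "roll": 0, "claw": -1},
  ],
  grip_force=60,
)

```text
clock: 3.72
tcp_pos: [0.4844, 0.1627, 0.0376]
orientation: [0.001, -0.016, 1.0, 0.0]
wrist_force: [-0.7, -0.3, 6.3]
finger_gap: 0.0109
grip_force: 60.0
```

It gripped, with a gap of 11 mm at 60 N. Now I'll lift and move over the jig, above the knob.

Call:
send_rows(
  increments=[
    {"dx": 0, "dy": 0, "dz": 0.4, "roll": 0, "claw": -1},
    {"dx": 0, "dy": 0, "dz": 1.6, "roll": 0, "claw": -1},
    {"dx": 0, "dy": 0, "dz": 3.6, "roll": 0, "claw": -1},
    {"dx": 0, "dy": 0, "dz": 5.6, "roll": 0, "claw": -1},
    {"dx": 0, "dy": 0, "dz": 7.6, "roll": 0, "claw": -1},
  ],
)

```text
clock: 4.35
tcp_pos: [0.4826, 0.1626, 0.2279]
orientation: [-0.0, -0.016, 1.0, 0.0]
wrist_force: [0.3, -0.4, -4.1]
finger_gap: 0.0107
grip_force: 58.6
```

Call:
send_rows(
  increments=[
    {"dx": 0, "dy": -1, "dz": 0.4, "roll": 0, "claw": -1},
    {"dx": 0, "dy": -2.6, "dz": 0.8, "roll": 0, "claw": -1},
    {"dx": 0, "dy": -4.4, "dz": 0.8, "roll": 0, "claw": -1},
    {"dx": 0.1, "dy": -6.2, "dz": 0.8, "roll": 0, "claw": -1},
    {"dx": 0.2, "dy": -8, "dz": 0.8, "roll": 0, "claw": -1},
  ],
)

```text
clock: 4.97
tcp_pos: [0.4878, -0.0384, 0.2464]
orientation: [-0.0, -0.016, 1.0, 0.0]
wrist_force: [1.6, 0.0, -3.5]
finger_gap: 0.0109
grip_force: 58.9
```

Call:
send_rows(
  increments=[
    {"dx": 0.1, "dy": -1.8, "dz": 0, "roll": 0, "claw": -1},
    {"dx": 0.2, "dy": -3.6, "dz": 0, "roll": 0, "claw": -1},
    {"dx": 0.3, "dy": -5.4, "dz": 0, "roll": 0, "claw": -1},
    {"dx": 0.4, "dy": -7.2, "dz": 0, "roll": 0, "claw": -1},
    {"dx": 0.5, "dy": -9, "dz": 0, "roll": 0, "claw": -1},
  ],
)

```text
clock: 5.6
tcp_pos: [0.5004, -0.2634, 0.2462]
orientation: [-0.0, -0.016, 1.0, 0.001]
wrist_force: [0.4, 0.3, -3.4]
finger_gap: 0.0108
grip_force: 58.9
```

Call:
send_rows(
  increments=[
    {"dx": 0, "dy": -1.2, "dz": 0, "roll": 0, "claw": -1},
    {"dx": 0, "dy": -2, "dz": 0, "roll": 0, "claw": -1},
    {"dx": 0, "dy": -2.4, "dz": 0, "roll": 0, "claw": -1},
    {"dx": 0, "dy": -2.4, "dz": 0, "roll": 0, "claw": -1},
    {"dx": 0, "dy": -2.4, "dz": 0, "roll": 0, "claw": -1},
  ],
)

```text
clock: 6.22
tcp_pos: [0.501, -0.3211, 0.2464]
orientation: [-0.0, -0.017, 1.0, 0.0]
wrist_force: [0.4, 0.3, -4.2]
finger_gap: 0.0107
grip_force: 58.9
```

```bash
python3 st.py; python3 st.py; python3 - <<'E'
from h import *
w=read_camera("wrist");cv2.imwrite("pics/w3.png",w["image"]);np.save("w3.npy",w,allow_pickle=True);print(w["world_to_cam"])
E
```

```text
6.275 [ 0.501  -0.3211  0.2464] yaw 1.9197833498871446 F [-0.2566 -0.03   -3.2455] 0.010780913938492145 58.91496777534485
6.325 [ 0.501  -0.3212  0.2465] yaw 1.9211569675987876 F [-0.8052 -0.1388 -3.0079] 0.010995921695194954 58.91589403152466
[[-3.35929822e-02  9.99435397e-01 -6.32267025e-04  3.37908868e-01]
 [-9.44881129e-01 -3.19654466e-02 -3.25849448e-01  5.04849122e-01]
 [-3.25685683e-01 -1.03488375e-02  9.45421460e-01 -2.17030916e-01]
 [ 0.00000000e+00  0.00000000e+00  0.00000000e+00  1.00000000e+00]]
```

View pics/w3.png

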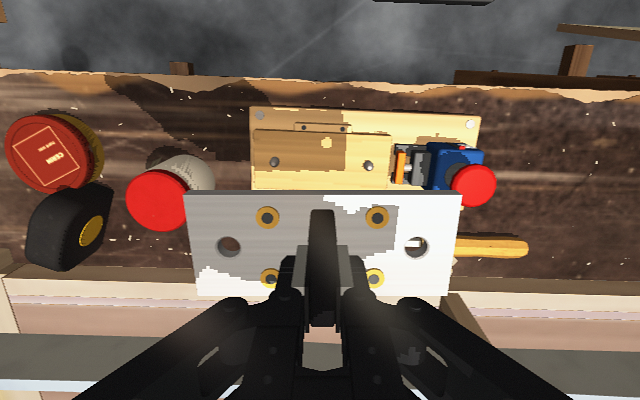

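The held template spans rows 190–300, with holes near (229,246) and (416,246). The jig pins are at about (275,161) and (368,165), and the knob is at (474,185). I'll zoom in on the pins.

```bash
python3 - <<'E'
from h import *
np.set_printoptions(precision=4,suppress=True)
w=np.load("w3.npy",allow_pickle=True).item();im=w["image"]
a=cv2.resize(im[145:185,255:305],None,fx=8,fy=8,interpolation=cv2.INTER_NEAREST)
b=cv2.resize(im[145:185,345:395],None,fx=8,fy=8,interpolation=cv2.INTER_NEAREST)
g=np.hstack([a,b])
d=np.hstack([cv2.resize(im[226:266,y-25:y+25],None,fx=8,fy=8,interpolation=cv2.INTER_NEAREST)[:270] for y in(229,416)])
cv2.imwrite("pics/pins.png",np.vstack([g,d]))
for n,p in(("p1",(275,161)),("p2",(368,165))):print(n,plane(w,p,.044),plane(w,p,.03))
for p in((229,246),(416,246)):print("hole",plane(w,p,.2464-.036+.006))
h=cv2.cvtColor(im,cv2.COLOR_BGR2HSV)
m=((h[...,0]<8)|(h[...,0]>172))&(h[...,1]>150)&(h[...,2]>190);m[:,:440]=0
b,l=blobs(m,200)
for s,c in b:
    print("knob",s,c,plane(w,c,.1), cv2.minEnclosingCircle(np.argwhere(l==l[int(c[1]),int(c[0])])[:,::-1].astype(np.float32)))
E
```

```text
p1 [ 0.4942 -0.3698  0.044 ] [ 0.4974 -0.3717  0.03  ]
p2 [ 0.4951 -0.2739  0.044 ] [ 0.4985 -0.2718  0.03  ]
hole [ 0.5006 -0.3705  0.2164]
hole [ 0.4972 -0.2714  0.2164]
knob [ 453  165   44   42 1327] [475.1846 184.9842] [ 0.4965 -0.1877  0.1   ] ((475.6689758300781, 186.7799530029297), 22.777523040771484)
```

View pics/pins.png

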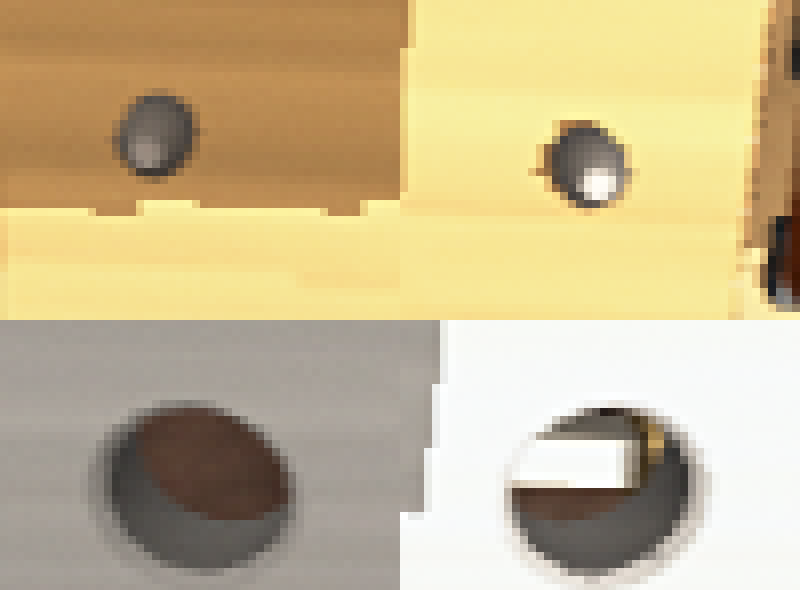

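```bash
python3 - <<'E'
from h import *
np.set_printoptions(precision=4,suppress=True)
w=np.load("w3.npy",allow_pickle=True).item();t=read_camera("top");im=t["image"]
def rep(n,a,b):
    d=(b-a)[:2];print(n,a,b,"len",np.linalg.norm(d),"mid",(a+b)/2,"yaw",np.degrees(np.arctan2(-d[0],d[1])))
rep("pintop",plane(w,(272.9,163.5),.044),plane(w,(369.1,167.5),.044))
rep("pinbase",plane(w,(275,161.1),.03),plane(w,(368,164.8),.03))
rep("holes",plane(w,(228.1,246.5),.2184),plane(w,(416.1,247.2),.2184))
# screws on the plywood (z .016) and template far edge
rep("screws",plane(w,(261,115),.016),plane(w,(471,124),.016))
for y in(263,):
    pass
# plate far(robot-side) edge line on held template: first bright row per column
g=w["image"].max(2).astype(int)
# top-camera: yellow base rectangle
h=cv2.cvtColor(im,cv2.COLOR_BGR2HSV)
m=((h[...,0]>10)&(h[...,0]<35)&(h[...,1]>60)&(h[...,2]>150)).astype(np.uint8)
m[:195]=0;m[235:]=0;m[:,:340]=0;m[:,:]*=1;m[:,415:]=0
m=cv2.morphologyEx(m,cv2.MORPH_CLOSE,np.ones((5,5)))
c=max(cv2.findContours(m,0,2)[0],key=cv2.contourArea)
P=np.array([plane(t,p[0],.016)[:2] for p in c]);print(cv2.minAreaRect((P*1000).astype(np.float32)))
E
```

```text
pintop [ 0.4969 -0.372   0.044 ] [ 0.4977 -0.2726  0.044 ] len 0.09937533939620434 mid [ 0.4973 -0.3223  0.044 ] yaw -0.5066711410861523
pinbase [ 0.4976 -0.3717  0.03  ] [ 0.4982 -0.2718  0.03  ] len 0.09992758686795744 mid [ 0.4979 -0.3218  0.03  ] yaw -0.39554950795096283
holes [ 0.4998 -0.3704  0.2184] [ 0.4969 -0.2719  0.2184] len 0.09846972959221405 mid [ 0.4983 -0.3211  0.2184] yaw 1.7056790251167762
screws [ 0.4512 -0.3879  0.016 ] [ 0.453  -0.1627  0.016 ] len 0.22527923035886852 mid [ 0.4521 -0.2753  0.016 ] yaw -0.4684883517286381
((499.94049072265625, -292.2679443359375), (162.58200073242188, 280.6859436035156), 0.7626615166664124)
```

The pins put the seat at (0.4976, -0.3220) with yaw -0.46°, and the jig screws agree on the yaw. The held template is at about (0.4996, -0.3212) with yaw +1.8°. I'll correct for that and descend to about 10 mm above the pins.

Call:
send_rows(
  increments=[
    {"dx": -0.08, "dy": -0.03, "dz": -1, "roll": -0.29, "claw": -1},
    {"dx": -0.08, "dy": -0.03, "dz": -2.8, "roll": -0.29, "claw": -1},
    {"dx": -0.08, "dy": -0.03, "dz": -4.6, "roll": -0.29, "claw": -1},
    {"dx": -0.08, "dy": -0.03, "dz": -6, "roll": -0.29, "claw": -1},
    {"dx": -0.08, "dy": -0.03, "dz": -6.25, "roll": -0.29, "claw": -1},
  ],
)

```text
clock: 7.05
tcp_pos: [0.4973, -0.3212, 0.0875]
orientation: [-0.002, 0.004, 1.0, 0.002]
wrist_force: [0.5, 0.6, -2.7]
finger_gap: 0.0111
grip_force: 58.9
```

```bash
python3 st.py; python3 st.py; python3 - <<'E'
from h import *
w=read_camera("wrist");np.save("w4.npy",w,allow_pickle=True);im=w["image"]
cv2.imwrite("pics/w4.png",np.vstack([im[190:310,150:480].repeat(2,0).repeat(2,1)]))
E
```

```text
7.1 [ 0.4981 -0.3219  0.0884] yaw -0.4508043825253369 F [ 1.0101  0.255  -4.0702] 0.010931658816320244 58.86385202407837
7.15 [ 0.4989 -0.3227  0.0901] yaw -0.4529988139369567 F [ 0.157  -0.8602 -2.6102] 0.010811135242995202 58.86757850646973
```

View pics/w4.png

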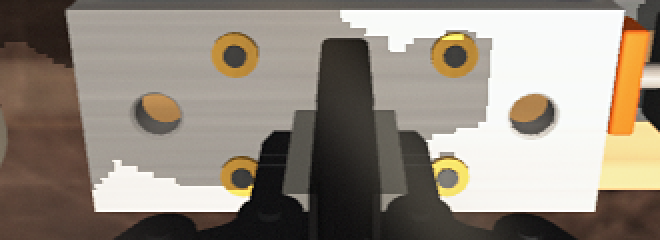

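Seen through the holes there is only oak, because the camera's slant hides the pins. The holes sit at the same pixels as before, (229,247) and (416,248), so the template hasn't slipped. I'll lower slowly and watch the force.

Call:
send_rows(
  increments=[
    {"dx": 0, "dy": 0.02, "dz": -0.15, "roll": 0, "claw": -1},
    {"dx": 0, "dy": 0.02, "dz": -0.3, "roll": 0, "claw": -1},
    {"dx": 0, "dy": 0.02, "dz": -0.42, "roll": 0, "claw": -1},
    {"dx": 0, "dy": 0.02, "dz": -0.54, "roll": 0, "claw": -1},
    {"dx": 0, "dy": 0.02, "dz": -0.54, "roll": 0, "claw": -1},
  ],
)

```text
clock: 7.82
tcp_pos: [0.4987, -0.3224, 0.0762]
orientation: [-0.0, 0.004, 1.0, 0.0]
wrist_force: [0.3, -0.7, -3.1]
finger_gap: 0.0109
grip_force: 59.0
```

```bash
python3 st.py
```

```text
7.875 [ 0.4988 -0.3225  0.0763] yaw -0.4785512282382075 F [ 0.231   0.5541 -3.211 ] 0.010628321683003502 58.96995484828949
```

Call:
send_rows(
  increments=[
    {"dx": 0, "dy": 0, "dz": -0.08, "roll": 0, "claw": -1},
    {"dx": 0, "dy": 0, "dz": -0.14, "roll": 0, "claw": -1},
    {"dx": 0, "dy": 0, "dz": -0.2, "roll": 0, "claw": -1},
    {"dx": 0, "dy": 0, "dz": -0.26, "roll": 0, "claw": -1},
    {"dx": 0, "dy": 0, "dz": -0.26, "roll": 0, "claw": -1},
  ],
)

```text
clock: 8.5
tcp_pos: [0.4988, -0.3224, 0.0698]
orientation: [-0.0, 0.004, 1.0, 0.0]
wrist_force: [-1.2, -0.3, -3.6]
finger_gap: 0.0111
grip_force: 59.0
```

```bash
python3 st.py
```

```text
8.55 [ 0.4989 -0.3225  0.0699] yaw -0.4699233261220154 F [-0.0444 -0.3457 -3.3149] 0.010709061376247242 58.96970272064209
```

The pins are well inside the holes with no lateral load. The last 2–3 mm next.

Call:
send_rows(
  increments=[
    {"dx": 0, "dy": 0, "dz": -0.04, "roll": 0, "claw": -1},
    {"dx": 0, "dy": 0, "dz": -0.08, "roll": 0, "claw": -1},
    {"dx": 0, "dy": 0, "dz": -0.1, "roll": 0, "claw": -1},
    {"dx": 0, "dy": 0, "dz": -0.12, "roll": 0, "claw": -1},
    {"dx": 0, "dy": 0, "dz": -0.12, "roll": 0, "claw": -1},
  ],
)

```text
clock: 9.18
tcp_pos: [0.4989, -0.3225, 0.0676]
orientation: [0.0, 0.004, 1.0, -0.0]
wrist_force: [-3.0, 1.3, 3.5]
finger_gap: 0.0107
grip_force: 60.0
```

```bash
python3 st.py
```

```text
9.225 [ 0.4989 -0.3225  0.0676] yaw -0.4749707046479716 F [-2.7296  2.3448  4.9099] 0.010756279121260334 60.03458082675934
```

It made contact at z=0.0676, exactly the expected seated height. I'll release and lift clear.

Call:
send_rows(
  increments=[
    {"dx": 0, "dy": 0, "dz": 0, "roll": 0, "claw": -0.6},
    {"dx": 0, "dy": 0, "dz": 0, "roll": 0, "claw": -0.3},
    {"dx": 0, "dy": 0, "dz": 0, "roll": 0, "claw": -0.1},
    {"dx": 0, "dy": 0, "dz": 0, "roll": 0, "claw": -0.1},
    {"dx": 0, "dy": 0, "dz": 0, "roll": 0, "claw": -0.1},
  ],
)

```text
clock: 9.85
tcp_pos: [0.4989, -0.3225, 0.067]
orientation: [-0.0, 0.004, 1.0, 0.0]
wrist_force: [1.0, -0.5, 0.2]
finger_gap: 0.0384
grip_force: 0.0
```

Call:
send_rows(
  increments=[
    {"dx": 0, "dy": 0, "dz": 0.5, "roll": 0, "claw": -0.1},
    {"dx": 0, "dy": 0, "dz": 1.8, "roll": 0, "claw": -0.1},
    {"dx": 0, "dy": 0, "dz": 3.6, "roll": 0, "claw": -0.1},
    {"dx": 0, "dy": 0, "dz": 5.2, "roll": 0, "claw": -0.1},
    {"dx": 0, "dy": 0, "dz": 6.0, "roll": 0, "claw": -1},
  ],
)

```text
clock: 10.48
tcp_pos: [0.4998, -0.3233, 0.221]
orientation: [0.002, 0.004, 1.0, -0.002]
wrist_force: [0.7, 1.3, 0.1]
finger_gap: 0.0212
grip_force: 0.0
```

Call:
send_rows(
  increments=[
    {"dx": -0.4, "dy": 1.6, "dz": 0, "roll": 0, "claw": -1},
    {"dx": -0.8, "dy": 3, "dz": 0, "roll": 0, "claw": -1},
    {"dx": -0.8, "dy": 4, "dz": 0, "roll": 0, "claw": -1},
    {"dx": -0.8, "dy": 4, "dz": 0, "roll": 0, "claw": -1},
    {"dx": -0.8, "dy": 4, "dz": 0, "roll": 0, "claw": -1},
  ],
)

```text
clock: 11.1
tcp_pos: [0.4794, -0.2231, 0.2178]
orientation: [0.001, 0.004, 1.0, -0.001]
wrist_force: [-0.8, 1.0, 0.1]
finger_gap: 0.0002
grip_force: 0.0
```

```bash
python3 st.py; python3 - <<'E'
from h import *
np.set_printoptions(precision=4,suppress=True)
w=read_camera("wrist");np.save("w5.npy",w,allow_pickle=True);im=w["image"];cv2.imwrite("pics/w5.png",im)
h=cv2.cvtColor(im,cv2.COLOR_BGR2HSV)
m=((h[...,0]<8)|(h[...,0]>172))&(h[...,1]>150)&(h[...,2]>190)
b,l=blobs(m,200)
for s,c in b: print(s,c,plane(w,c,.1))
E
```

```text
11.15 [ 0.4793 -0.2233  0.2175] yaw -0.4989957287914538 F [-0.9097 -0.0781 -0.6951] -0.00014599723195954213 0.0
[ 344  194   48   44 1641] [367.0286 215.7977] [ 0.4966 -0.1873  0.1   ]
[   7  213   70   60 3180] [ 41.0431 242.4959] [ 0.5185 -0.457   0.1   ]
```

View pics/w5.png

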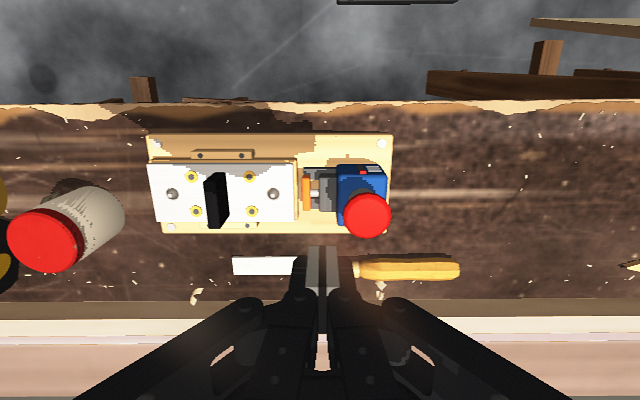

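The template is seated with both pins visible in the holes at (172,194) and (273,194). The knob is at (367,216), which gives about (0.4975, -0.187). I'll move above it with the fingers shut.

Call:
send_rows(
  increments=[
    {"dx": 0.4, "dy": 0.8, "dz": 0, "roll": 0, "claw": -1},
    {"dx": 0.74, "dy": 1.42, "dz": -0.5, "roll": 0, "claw": -1},
    {"dx": 0.74, "dy": 1.42, "dz": -1.8, "roll": 0, "claw": -1},
    {"dx": 0.74, "dy": 1.42, "dz": -3.0, "roll": 0, "claw": -1},
    {"dx": 0.74, "dy": 1.42, "dz": -3.5, "roll": 0, "claw": -1},
  ],
)

```text
clock: 11.82
tcp_pos: [0.4963, -0.1863, 0.1269]
orientation: [-0.002, 0.004, 1.0, 0.001]
wrist_force: [-0.9, 0.6, -0.6]
finger_gap: 0.0003
grip_force: 0.0
```

Call:
send_rows(
  increments=[
    {"dx": 0, "dy": 0, "dz": -0.1, "roll": 0, "claw": -1},
    {"dx": 0, "dy": 0, "dz": -0.2, "roll": 0, "claw": -1},
    {"dx": 0, "dy": 0, "dz": -0.3, "roll": 0, "claw": -1},
    {"dx": 0, "dy": 0, "dz": -0.4, "roll": 0, "claw": -1},
    {"dx": 0, "dy": 0, "dz": -0.5, "roll": 0, "claw": -1},
  ],
)

```text
clock: 12.45
tcp_pos: [0.4978, -0.1873, 0.1178]
orientation: [0.001, 0.004, 1.0, -0.0]
wrist_force: [-1.5, 0.4, 7.1]
finger_gap: -0.0002
grip_force: 4.1
```

```bash
python3 st.py
```

```text
12.5 [ 0.4978 -0.1873  0.1177] yaw -0.4750003078514897 F [-1.6306  1.0151  7.0582] 0.00025283245039101196 3.4746160114264057
```

Call:
send_rows(
  increments=[
    {"dx": 0, "dy": 0, "dz": -0.08, "roll": 0, "claw": -1},
    {"dx": 0, "dy": 0, "dz": -0.16, "roll": 0, "claw": -1},
    {"dx": 0, "dy": 0, "dz": -0.24, "roll": 0, "claw": -1},
    {"dx": 0, "dy": 0, "dz": -0.32, "roll": 0, "claw": -1},
    {"dx": 0, "dy": 0, "dz": -0.4, "roll": 0, "claw": -1},
  ],
)

```text
clock: 13.12
tcp_pos: [0.4978, -0.1873, 0.1086]
orientation: [0.001, 0.004, 1.0, -0.001]
wrist_force: [-3.0, 1.0, 14.0]
finger_gap: 0.0003
grip_force: 7.0
```

Call:
send_rows(
  increments=[
    {"dx": 0, "dy": 0, "dz": -0.08, "roll": 0, "claw": -1},
    {"dx": 0, "dy": 0, "dz": -0.16, "roll": 0, "claw": -1},
    {"dx": 0, "dy": 0, "dz": -0.24, "roll": 0, "claw": -1},
    {"dx": 0, "dy": 0, "dz": -0.32, "roll": 0, "claw": -1},
    {"dx": 0, "dy": 0, "dz": -0.36, "roll": 0, "claw": -1},
  ],
)

```text
clock: 13.75
tcp_pos: [0.4979, -0.1873, 0.1001]
orientation: [0.001, 0.004, 1.0, -0.001]
wrist_force: [-2.8, 2.1, 14.5]
finger_gap: -0.0
grip_force: 7.2
```

```bash
python3 st.py
```

```text
13.8 [ 0.4978 -0.1873  0.1   ] yaw -0.47218535537646056 F [-3.383   1.7853 12.0591] -9.096702412049758e-06 6.141123425331898
```

Call:
send_rows(
  increments=[
    {"dx": 0, "dy": 0, "dz": -0.04, "roll": 0, "claw": -1},
    {"dx": 0, "dy": 0, "dz": -0.08, "roll": 0, "claw": -1},
    {"dx": 0, "dy": 0, "dz": -0.12, "roll": 0, "claw": -1},
    {"dx": 0, "dy": 0, "dz": -0.16, "roll": 0, "claw": -1},
    {"dx": 0, "dy": 0, "dz": -0.16, "roll": 0, "claw": -1},
  ],
)

```text
clock: 14.42
tcp_pos: [0.4978, -0.1873, 0.0959]
orientation: [0.001, 0.004, 1.0, -0.001]
wrist_force: [-2.6, 0.7, 10.9]
finger_gap: -0.0001
grip_force: 6.1
```

Call:
send_rows(
  increments=[
    {"dx": 0, "dy": 0, "dz": -0.02, "roll": 0, "claw": -1},
    {"dx": 0, "dy": 0, "dz": -0.04, "roll": 0, "claw": -1},
    {"dx": 0, "dy": 0, "dz": -0.04, "roll": 0, "claw": -1},
    {"dx": 0, "dy": 0, "dz": -0.04, "roll": 0, "claw": -1},
    {"dx": 0, "dy": 0, "dz": -0.04, "roll": 0, "claw": -1},
  ],
)

```text
clock: 15.05
tcp_pos: [0.4979, -0.1873, 0.095]
orientation: [0.001, 0.004, 1.0, -0.001]
wrist_force: [-3.4, 2.0, 12.3]
finger_gap: -0.0001
grip_force: 6.4
```

```bash
python3 st.py
```

```text
15.1 [ 0.4978 -0.1873  0.095 ] yaw -0.47026627191884784 F [-3.1066  1.2069 12.9562] 0.00013139446204341138 6.389733371324837
```

Call:
send_rows(
  increments=[
    {"dx": 0, "dy": 0, "dz": -0.02, "roll": 0, "claw": -1},
    {"dx": 0, "dy": 0, "dz": -0.03, "roll": 0, "claw": -1},
    {"dx": 0, "dy": 0, "dz": -0.03, "roll": 0, "claw": -1},
    {"dx": 0, "dy": 0, "dz": -0.03, "roll": 0, "claw": -1},
    {"dx": 0, "dy": 0, "dz": -0.03, "roll": 0, "claw": -1},
  ],
)

```text
clock: 15.72
tcp_pos: [0.4979, -0.1873, 0.0943]
orientation: [0.001, 0.004, 1.0, -0.001]
wrist_force: [-3.9, 2.3, 13.4]
finger_gap: -0.0003
grip_force: 6.6
```

```bash
python3 st.py; python3 - <<'E'
from h import *
np.set_printoptions(precision=4,suppress=True)
w=read_camera("wrist");im=w["image"]
cv2.imwrite("pics/w6.png",cv2.resize(im[150:330,170:420],None,fx=3,fy=3))
h=cv2.cvtColor(im,cv2.COLOR_BGR2HSV)
m=((h[...,0]<8)|(h[...,0]>172))&(h[...,1]>150)&(h[...,2]>190)
for s,c in blobs(m,200)[0]: print(s,c)
E
```

```text
15.775 [ 0.4978 -0.1873  0.0943] yaw -0.47077686643862376 F [-2.8569  2.0559 13.3096] 0.0005363270455740509 6.598109914921224
```

View pics/w6.png

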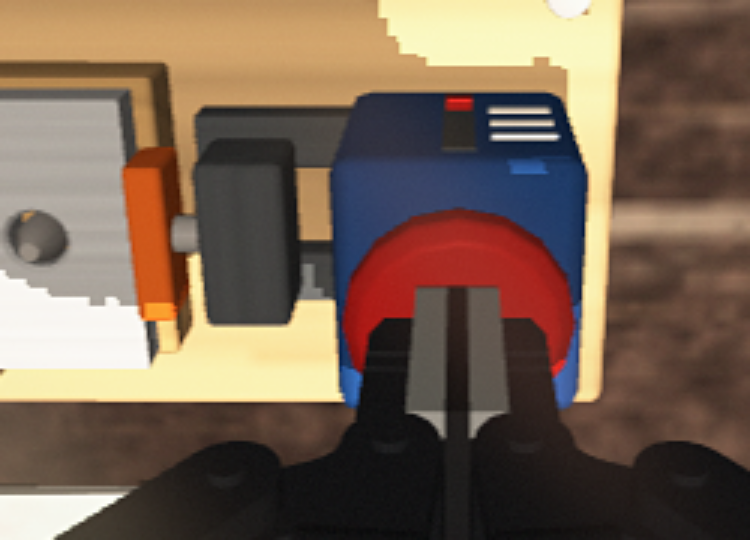

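The orange pad bears on the template's end, at crop (145,230). At 23.4 mm past the contact point I'm slightly short of the 24 mm notch, so I'll press about 0.7 mm more.

Call:
send_rows(
  increments=[
    {"dx": 0, "dy": 0, "dz": -0.015, "roll": 0, "claw": -1},
    {"dx": 0, "dy": 0, "dz": -0.03, "roll": 0, "claw": -1},
    {"dx": 0, "dy": 0, "dz": -0.03, "roll": 0, "claw": -1},
    {"dx": 0, "dy": 0, "dz": -0.03, "roll": 0, "claw": -1},
    {"dx": 0, "dy": 0, "dz": -0.03, "roll": 0, "claw": -1},
  ],
)

```text
clock: 16.45
tcp_pos: [0.4978, -0.1873, 0.0935]
orientation: [0.001, 0.004, 1.0, -0.001]
wrist_force: [-3.4, 1.6, 12.8]
finger_gap: -0.0
grip_force: 6.7
```

```bash
python3 st.py;python3 st.py
```

```text
16.5 [ 0.4979 -0.1873  0.0936] yaw -0.46995526496538104 F [-3.5552  1.3503 12.8616] -0.00023697171840152625 6.718976492411457
16.55 [ 0.4978 -0.1873  0.0935] yaw -0.47379534368494586 F [-3.4293  2.3343 13.8999] 3.136113508954997e-05 6.71903847833164
```

I can't tell whether the travel is 24.1 or 25.5 mm. I'll probe gently toward the firm stop at 26 mm to get an exact reference.

Call:
send_rows(
  increments=[
    {"dx": 0, "dy": 0, "dz": -0.01, "roll": 0, "claw": -1},
    {"dx": 0, "dy": 0, "dz": -0.02, "roll": 0, "claw": -1},
    {"dx": 0, "dy": 0, "dz": -0.03, "roll": 0, "claw": -1},
    {"dx": 0, "dy": 0, "dz": -0.03, "roll": 0, "claw": -1},
    {"dx": 0, "dy": 0, "dz": -0.03, "roll": 0, "claw": -1},
  ],
)

```text
clock: 17.18
tcp_pos: [0.4978, -0.1873, 0.0928]
orientation: [0.001, 0.004, 1.0, -0.001]
wrist_force: [-4.4, 2.3, 14.3]
finger_gap: -0.0001
grip_force: 6.9
```

```bash
python3 st.py;python3 st.py
```

```text
17.225 [ 0.4979 -0.1873  0.0929] yaw -0.4766014981863297 F [-3.7337  1.9501 13.8423] 1.8128421057364186e-05 6.945406162412837
17.275 [ 0.4979 -0.1873  0.0929] yaw -0.4716678728500556 F [-3.887   2.2259 13.561 ] 0.00013583323403687462 6.945721966330893
```

Call:
send_rows(
  increments=[
    {"dx": 0, "dy": 0, "dz": -0.01, "roll": 0, "claw": -1},
    {"dx": 0, "dy": 0, "dz": -0.02, "roll": 0, "claw": -1},
    {"dx": 0, "dy": 0, "dz": -0.03, "roll": 0, "claw": -1},
    {"dx": 0, "dy": 0, "dz": -0.03, "roll": 0, "claw": -1},
    {"dx": 0, "dy": 0, "dz": -0.03, "roll": 0, "claw": -1},
  ],
)

```text
clock: 17.9
tcp_pos: [0.4979, -0.1873, 0.0927]
orientation: [0.001, 0.004, 1.0, -0.001]
wrist_force: [-5.0, 2.0, 18.7]
finger_gap: 0.0001
grip_force: 9.0
```

```bash
python3 st.py;python3 st.py
```

```text
17.95 [ 0.4979 -0.1873  0.0927] yaw -0.46682033139970075 F [-4.826   2.893  18.4669] 0.0002486986731242876 8.987464809324592
18.0 [ 0.4979 -0.1873  0.0927] yaw -0.4679060311350179 F [-5.6191  3.4739 18.3125] -0.0003040165122123331 8.987495197216049
```

The stop is at z=0.0928, so the third notch (24 mm) is at z≈0.0948. I'll back off to about 24.4 mm.

Call:
send_rows(
  increments=[
    {"dx": 0, "dy": 0, "dz": 0.03, "roll": 0, "claw": -1},
    {"dx": 0, "dy": 0, "dz": 0.06, "roll": 0, "claw": -1},
    {"dx": 0, "dy": 0, "dz": 0.09, "roll": 0, "claw": -1},
    {"dx": 0, "dy": 0, "dz": 0.09, "roll": 0, "claw": -1},
    {"dx": 0, "dy": 0, "dz": 0.09, "roll": 0, "claw": -1},
  ],
)

```text
clock: 18.62
tcp_pos: [0.4978, -0.1873, 0.0943]
orientation: [0.001, 0.004, 1.0, -0.001]
wrist_force: [-3.7, 2.5, 13.5]
finger_gap: 0.0
grip_force: 6.8
```

```bash
python3 st.py;python3 st.py
```

```text
18.675 [ 0.4979 -0.1873  0.0943] yaw -0.4702972111988633 F [-4.5651  2.2459 14.697 ] -0.0001088109504371438 6.778764134505764
18.725 [ 0.4978 -0.1873  0.0943] yaw -0.4728766090014223 F [-3.8018  1.5152 13.8048] -2.5522843009441785e-05 6.779081635759212
```

The knob is steady at about 24.5 mm with roughly 14 N, so I'm handing in.

```bash
python3 -c "from workcell import *;print(hand_in())"
```

```text
the job is handed in; nothing more can be done
None
```

I seated the template flush over both pins and released it. The job is handed in with the arm still holding the red knob in its third notch, at about 24.5 mm of travel and 14 N, and the orange pad bearing on the template's end.

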